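# Row up the spare massager head and mesh the rose quartz head

## Robot

A 6-joint arm with a two-finger parallel gripper is mounted at the origin on the work surface. World frame = base frame: x ahead of the robot, y to its left, z up, the work surface at z = 0. Lengths are in mm, angles in rad, forces in N, time in s.
With the tool pointing down it reaches from about 275 to 825 mm from the base axis. Payload 4.9 kg.
Tool frame: the origin (TCP) lies at the very end of the fingers, on their centre line; the grasp point (between the pads) lies 19 mm behind it (manip.tcp_to_grasp is the distance from the TCP to the grasp point, in mm); z points along the fingers, y is the line along which they close (so a half turn about z gives the same grasp; the last joint's range is limited). The gripper opens to 85 mm and grips with 20 to 120 N. Pads are 22 mm wide; open, the fingers measure 114 mm over their backs; the gripper's body (76 mm by 85 mm) begins 54 mm behind the grasp point. The pads swing forward as they close: fully open they stand 13 mm farther back than shut.
Start: joints at [-1.482, 0.326, -0.193, 1.052, 0, 1.437], TCP at [121.539, -536.42, 231.281] pointing down, gripper open.
Joint ranges: [-2.65, 2.65], [-0.97, 1.79], [-1.3, 1.35], [-1.93, 2.1], [-1.47, 1.37], [-3.14, 3.14]. Speed limits (rad/s): [2.57, 2.57, 3.14, 3.14, 3.14, 3.14].

## Interface

Orientations are given as a rotation vector (axis times angle).
In Python, from plant import manip, snapshot, camera_info gives the robot as it stands.
- The arm moves only by the shell command python3 -m jog 'ROWS' [OPENING] [FORCE]. ROWS is JSON, a list of rows, each an object of numbers: "dx", "dy", "dz": the shift along the tool's x, y, z normalised to -1 to 1, where 1 is 0.25 m; "turn": the turn about the tool's z normalised to -1 to 1, where 1 is pi rad. In form: [{"dx": .., "dy": .., "dz": .., "turn": ..}, ...]. A call has 1 to 10 rows; each row shifts and turns the commanded pose from where the row before left it, along the tool's axes as they then stand; what a row does not reach is not made up. A row lasts 1/10 s, in which the tool goes at most 50 mm and 8.59 degrees, less where a joint would pass 70% of its speed; a pose out of reach is approached as far as the arm can. A call with a number of a shift or a turn outside -1 to 1 is refused whole. A call with a gripper value outside its range is refused whole. OPENING is the opening, from 0 (shut) to 1 (fully open), set as the call begins (- or left out, the last holds). The fingers move at their own pace and stop on an object; FORCE is the grip in N (left out, the last holds). Time passes only in rows, so rows that do not move let the fingers close. It gives the time, the measured TCP pose, the force, the opening and the grip force at its end, in the units of the state.
- manip.sense(): the state, without advancing time (a new reading comes with each control period).
- snapshot(name): name is "scene" or "top" or "wrist"; returns (picture, depth): 400x640x3 uint8, blue, green, red; 400x640 float32, mm along the optical axis (not along the pixel's ray), 0 where there is no reading.
- camera_info(name): a dict with "fov_y" (degrees; the focal length in pixels is half the picture's height over the tangent of half this angle, whatever the lens; pixels are square), "cx", "cy" (the principal point, pixels), "k1" (the pictures are not rectified: a ray, as slopes to the right and down, at radius r is drawn at 1 + k1 r^2 times it, then the intrinsics apply), "rvec" (rotation vector, rad) and "tvec" (3), from world to camera coordinates, as OpenCV has them. Camera axes: x right, y down, z forward; pixel columns grow to the right and rows downward; lengths in mm; the calibration is good to about 2 mm. A picture is of the moment at which its call begins: read the wrist's pose just before it. camera_info takes no time and is no camera call; for the wrist camera it gives the pose at the moment of the call.
- manip.job_done(): hands the job in; it is judged then, once.
The state is a dict: "time_s": time; "joint_positions": joint angles; "qd": joint speeds; "effort": joint torques, N m; "tool_pos": TCP position; "tool_rot": TCP orientation; "ft_force": force on the tool from outside, world axes, zero at the start; "wrist_torque": the same for the moment, N m; "finger_gap": finger opening in mm; "finger_force": force on a finger pad.
Only numpy, scipy, OpenCV 4.12 (cv2) and the standard library are available. Lean on these libraries where they do the work, as an engineer would, in place of code of your own. Each camera call takes 0.05 s, during which the arm holds its last target. There are 200 camera calls.

## Task

Change the head of the facial massager: first stand the teal head upright at the free right-hand end of the low riser, so that it makes one straight, evenly spaced, squared-up row with the two heads already there, and let go of it. Then take the rose quartz head, turn it until its cross-shaped bore matches the massager's splined spindle, slide it fully home and press the spring collar down with it. Finish while still gripping the quartz head and pressing it fully home; leave everything else in its place.

Things in the scene. Friction and masses are not known exactly. Their poses are not given: they have to be found in the camera images.
- teal_head: Teal massager head, loose, starts upright somewhere in the wooden tray (either of two areas, swapped at random with the quartz head, any yaw): 40 x 40 mm white square hub, 40 mm high with four flat upright sides and a teal dome on top (34 mm wide, total height 56.5 mm). Origin: centre of the underside, z up; x and y square to the flat sides. About 80 g.
- quartz_head: Pink quartz head, loose, upright in tray, any yaw: 40 x 40 mm white square hub, 40 mm high with four flat upright sides, pink dome on top (34 mm wide, total height 56.5 mm). Origin: centre of the underside, z up. Cross-shaped bore in the underside, 28 mm deep: two crossing slots along its own x and y, square to the flats, each 20.4 x 8.4 mm; fits every quarter turn with 1.2 mm play. About 90 g.
- riser: Low pale wooden riser shelf, fixed, 70 mm (its x) by 200 mm (its y), top 30 mm above its origin (centre of the underside); position and yaw vary. The row runs along its y axis at its x = 0: bristle head at about y = 0, steel-ball head at about y = +62 mm, and the free place at y = -62 mm (the right-hand end seen from the robot).
- brush_head: Bystander: spare head in the middle of the riser, 40 x 40 mm white square hub, 40 mm high with four flat upright sides with a cream bristle disc, total height 52 mm. Origin: centre of underside.
- steel_head: Bystander: spare head at the left end of the riser, 40 x 40 mm white square hub, 40 mm high with four flat upright sides with a steel dome, total height 56.5 mm. Origin: centre of underside.
- massager: Motor handle of the massager, fixed upright in a grey charging dock (92 mm wide, 18 mm high): pink cylinder 54 mm across, whose flat top, the shoulder, is 110 mm above its origin (centre of the dock's underside, on the handle's axis). Position and yaw vary.
- shoulder (a point): Centre of the handle's flat top (shoulder), 110 mm above the dresser; z up. The quartz head is fully home when its underside lies on it.
- spindle_top (a point): Centre of the top end of the steel spindle, 24 mm above the shoulder. The spindle is a cross: two crossing ribs along this point's own x and y, each 18 mm long and 6 mm thick, the top 3 mm stepped in to 15.5 x 3.5 mm. z up. The spindle's yaw varies; it turns stiffly (about 0.12 N m) within its range.
- collar (a joint): Black spring collar round the foot of the spindle, 38 mm across: travel in m, 0 = up (its top 6 mm above the shoulder), 0.006 = pressed down flush with the shoulder. Spring force 3.2 N at the start of travel, 8 N when flush; it pushes the head back up when pressing stops.
- tray: Dark acacia tray, fixed, 250 mm (x) by 500 mm (y), floor 6 mm above its origin (centre of the underside), rim 16 mm above it.
- pill_organizer: Bystander: empty clear plastic seven-day pill organizer, 150 x 32 x 24 mm, lying along x near the right end of the tray. Origin: centre of underside.
- facial_roller: Bystander: rose quartz facial roller with steel frame, about 165 x 52 x 24 mm, lying along x in the tray, left of the pill organizer. Origin: under its middle.
- ceramic_jar: Bystander: white ceramic jar with lid, 56 mm wide, 59 mm high, in the far left corner of the tray. Origin: centre of underside.
- mascara: Bystander: slim black mascara tube, 121 mm long, 16 mm thick, lying along y at the near rim of the tray. Origin: under its middle.
There are look-alikes about, which are no part of the job. What is shaped like the riser but orange or yellow is not meant.

How it is judged (in metres and radians):
On the way, in this order (a step that is already met when the one before it is completed fails the run):
1. the teal head stands in its place in the row on the riser, released (x of teal_head in the frame of riser between -0.012 and 0.012 m and y of teal_head in the frame of riser between -0.076 and -0.048 m and z of teal_head in the frame of riser between 0.027 and 0.034 m and (angle between the x axis of teal_head and the x axis of riser, either way round below 0.2 rad or angle between the x axis of teal_head and the y axis of riser, either way round below 0.2 rad) and angle between teal_head's own z axis and vertical below 0.1 rad and contact force between teal_head and the arm below 0.1 N and contact force between teal_head and the fingers below 0.1 N and linear speed of teal_head below 0.02 m/s), for 0.2 s.
2. the quartz head is meshed, fully home and pressing the collar down (horizontal distance between quartz_head and shoulder below 0.003 m and z of quartz_head in the frame of shoulder below 0.0025 m and (angle between the x axis of quartz_head and the x axis of spindle_top, either way round below 0.2 rad or angle between the x axis of quartz_head and the y axis of spindle_top, either way round below 0.2 rad) and angle between quartz_head's own z axis and vertical below 0.08 rad and value of joint collar above 0.004 m and contact force between quartz_head and massager above 3 N and contact force between quartz_head and the fingers above 2 N), for 0.2 s.
At the end, for the whole second after the job is handed in: Teal head released upright on the riser, within 12 mm of the row line, 14 mm of even spacing, 0.2 rad of square. Quartz head on the spindle axis within 3 mm, upright, within 2.5 mm of the shoulder, collar down over 4 mm, pushing over 3 N, gripped, through the last second (all of step 1 and all of step 2); the arm keeps its last pose, push and grip.
It fails at once if a head already on the riser is displaced by more than 20 mm (distance of any of brush_head, steel_head from where it was at the start of the episode above 0.02 m).
It fails at once if a bystander in the tray is displaced by more than 20 mm (distance of any of pill_organizer, facial_roller, ceramic_jar, mascara from where it was at the start of the episode above 0.02 m).
It also fails if it takes over 59 s, if anything falls off the work surface, if the arm or the gripper's body presses on something with over 40 N, if the wrist force passes 120 N, or if a joint passes its speed limit or range.

## Working session

There is one attempt and no reset: what is moved stays moved. The work goes in short steps, Python scripts to look and compute and a shell command to move; the robot and the scene stay as the last step left them, time stands still between calls to the robot, and variables do not carry over. Pictures are saved under pics/ and viewed, at most 10 in all, crops included, and the job is handed in when it is done.

```bash
ls; mkdir -p pics; cat > h.py <<'E'
import numpy as np, cv2
from plant import manip, snapshot, camera_info
def cam(n):
    c=camera_info(n); f=200/np.tan(np.radians(c["fov_y"])/2)
    R=cv2.Rodrigues(np.array(c["rvec"],float))[0]; t=np.array(c["tvec"],float).ravel()
    return c,f,R,t
def rays(C,uv):
    c,f,R,t=C; uv=np.asarray(uv,float).reshape(-1,2)
    d=(uv-[c["cx"],c["cy"]])/f; u=d.copy()
    for _ in range(20): u=d/(1+c["k1"]*(u**2).sum(1,keepdims=True))
    return -R.T@t, np.c_[u,np.ones(len(u))]@R, u
def plane(C,uv,z):
    o,d,_=rays(C,uv); return o+d*((z-o[2])/d[:,2])[:,None]
def cloud(C,D):
    v,u=np.mgrid[0:400,0:640]; o,d,_=rays(C,np.c_[u.ravel(),v.ravel()])
    return (o+d*D.reshape(-1,1)).reshape(400,640,3)
E
python3 - <<'E'
from h import *
for n in("scene","top"):
    C=cam(n);p,D=snapshot(n);cv2.imwrite(f"pics/{n}0.png",p);np.savez(f"{n}0.npz",p=p,D=D)
    print(n,C[0],-C[2].T@C[3])
s=manip.sense();print(s)
E
```

```text
pics
scene {'fov_y': 53.88044995004625, 'cx': 318.07077800792723, 'cy': 202.4975956014383, 'k1': -0.040170134528951094, 'rvec': array([ 2.31417548,  0.76317092, -0.30453076]), 'tvec': array([-323.03601304, -127.56686849, 1256.33483219])} [ 822.84536411 -547.62375273  849.72731769]
top {'fov_y': 54.9501654718879, 'cx': 319.24353232190657, 'cy': 203.62606346978046, 'k1': -0.008253378344216803, 'rvec': array([ 2.10520763, -2.12471859,  0.19103378]), 'tvec': array([  14.42380545,  438.91728411, 1098.12794631])} [ 221.04501185   -2.41657688 1161.84107252]
{'time_s': 0.1, 'joint_positions': array([-1.48219493e+00,  3.26852966e-01, -1.93494694e-01,  1.05203709e+00,
        5.39545854e-06,  1.43661612e+00]), 'qd': array([ 0.00093624, -0.00256162,  0.00262804, -0.00015588,  0.00125819,
        0.00145579]), 'effort': array([ 1.45358408e-03, -4.44238186e+01,  2.63038766e+01,  7.80507195e-03,
       -9.39918914e-05,  3.55296400e-06]), 'tool_pos': array([ 121.49393789, -535.85867818,  230.58520663]), 'tool_rot': array([-3.12054445e+00, -3.49044775e-01, -6.52964818e-05]), 'ft_force': array([ 0.51016812, -0.06309079, -0.29075175]), 'wrist_torque': array([-0.03073897, -0.00268779,  0.0201337 ]), 'finger_force': 0.0, 'finger_gap': 85.31131139361776}
```

View pics/scene0.png

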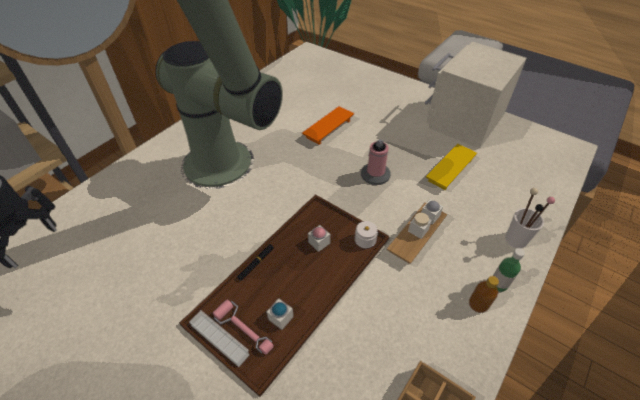

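View pics/top0.png

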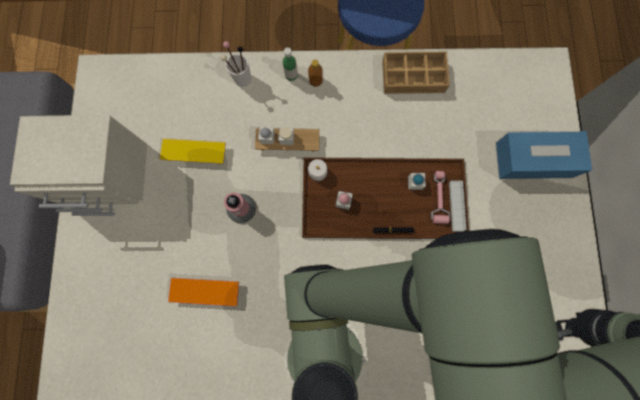

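The scene view shows the teal head at (280,314), the quartz head at (319,238), the riser with two heads at (420,228), and the massager at (377,163). In the top view they are at (418,181), (344,200), (287,140) and (240,207). Next I'll get coarse positions.

```bash
python3 - <<'E'
from h import *
C=cam("top");z=np.load("top0.npz");p,D=z["p"],z["D"];X=cloud(C,D)
hsv=cv2.cvtColor(p,cv2.COLOR_BGR2HSV)
for n,(u,v,h) in dict(teal=(418,180,62.5),quartz=(344,199,62.5),brush=(287,136,82),steel=(266,133,86.5),mass=(237,205,134),riserR=(312,140,30)).items():
    w=X[v-2:v+3,u-2:u+3].reshape(-1,3); print(n,np.median(w,0).round(1),plane(C,[u,v],h).round(1))
# riser: height 25-35 cloud
m=((abs(X[...,2]-30)<6)&(hsv[...,1]>60)).astype(np.uint8);m[:100]=0;m[165:]=0;m[:,:240]=0;m[:,330:]=0
P=X[m>0];print(len(P),P.min(0),P.max(0))
r=cv2.minAreaRect(P[:,:2].astype(np.float32));print(r)
# hubs: white mask
for n,(u,v) in dict(teal=(418,181),quartz=(344,200)).items():
    q=X[v-14:v+15,u-14:u+15];mm=(abs(q[...,2]-46)<8);P=q[mm];print(n,len(P),cv2.minAreaRect(P[:,:2].astype(np.float32)))
    o,d,_=rays(C,[u,v]);
big=cv2.resize(p[110:230,220:450],None,fx=3.4,fy=3.4,interpolation=cv2.INTER_CUBIC);cv2.imwrite("pics/topcrop.png",big)
E
```

```text
teal [ 503.2 -281.3   61.5] [[ 502.8 -280.7   62.5]]
quartz [448.  -62.3  62. ] [[448.1 -62.2  62.5]]
brush [636.9 104.   82.1] [[636.7 103.9  82. ]]
steel [645.6 166.2  84.8] [[645.2 165.8  86.5]]
mass [423.5 238.  114.7] [[419.7 233.9 134. ]]
riserR [642.3  31.3  31. ] [[642.6  31.4  30. ]]
903 [589.24722372   9.42565728  24.00138719] [684.91595274 209.0998005   35.95716986]
((639.4986572265625, 109.29844665527344), (200.7745361328125, 89.33502197265625), 86.61068725585938)
teal 121 ((508.684814453125, -284.44940185546875), (40.47857666015625, 41.8293571472168), 89.6734848022461)
quartz 106 ((452.8290100097656, -63.35295867919922), (39.51445770263672, 40.863868713378906), 77.74424743652344)
```

View pics/topcrop.png

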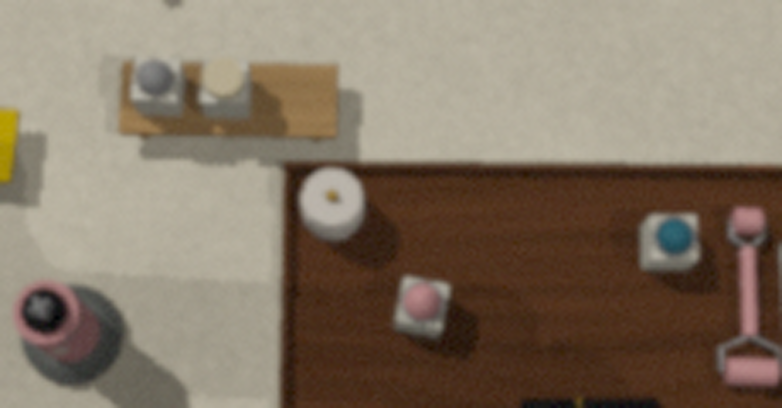

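The crop confirms the riser's right end is free, the teal hub is nearly square to the tray, and the quartz is turned about 10°. Moving above the teal head now.

```bash
cat >> h.py <<'E'
def to(x,y,z,azy=None):
    "tool-frame shift (units) to a world target, and turn to bring tool y to azimuth azy (mod pi)"
    s=manip.sense(); R=cv2.Rodrigues(s["tool_rot"])[0]
    d=R.T@(np.array([x,y,z])-s["tool_pos"])/250; a=np.arctan2(R[1,1],R[0,1])
    tn=None if azy is None else -((azy-a+np.pi/2)%np.pi-np.pi/2)/np.pi
    print("pos",s["tool_pos"].round(1),"azy",round(np.degrees(a),2),"tilt",np.degrees(np.arccos(-R[2,2])).round(2),"d",d.round(4),"turn",tn,"gap",s["finger_gap"].round(1),"F",s["ft_force"].round(1),"t",s["time_s"])
E
R='{"dx":0.173,"dy":-0.0645,"dz":-0.012}'
python3 -m jog '[{"dx":0.173,"dy":-0.0645,"dz":-0.012},{"dx":0.173,"dy":-0.0645,"dz":-0.012},{"dx":0.173,"dy":-0.0645,"dz":-0.012},{"dx":0.173,"dy":-0.0645,"dz":-0.012},{"dx":0.173,"dy":-0.0645,"dz":-0.012},{"dx":0.173,"dy":-0.0645,"dz":-0.012},{"dx":0.173,"dy":-0.0645,"dz":-0.012},{"dx":0.173,"dy":-0.0645,"dz":-0.012},{"dx":0.173,"dy":-0.0645,"dz":-0.012},{"dx":0.173,"dy":-0.0645,"dz":-0.012}]'
python3 -m jog '[{"turn":-0.0477},{"turn":-0.0477},{"turn":-0.0477},{"turn":-0.0477},{"turn":-0.0477},{"turn":-0.0477},{"turn":-0.0477},{"turn":-0.0477},{"turn":-0.0477},{}]'
python3 - <<'E'
from h import *
to(507,-283,260,0)
C=cam("wrist");p,D=snapshot("wrist");cv2.imwrite("pics/w1.png",p);np.savez("w1.npz",p=p,D=D,C=np.array(C,dtype=object))
print(C[0],-C[2].T@C[3])
E
```

```text
invalid input at $[0]: expected keys dx, dy, dz, turn
invalid input at $[0]: expected keys dx, dy, dz, turn
Traceback (most recent call last):
  File "h.py", line 22, in to
    print("pos",s["tool_pos"].round(1),"azy",round(np.degrees(a),2),"tilt",np.degrees(np.arccos(-R[2,2])).round(2),"d",d.round(4),"turn",tn,"gap",s["finger_gap"].round(1),"F",s["ft_force"].round(1),"t",s["time_s"])
                                                                                                                                                  ^^^^^^^^^^^^^^^^^^^^^
AttributeError: 'float' object has no attribute 'round'
```

All four keys are needed in every row.

```bash
sed -i 's/s\["finger_gap"\].round(1)/round(s["finger_gap"],1)/' h.py
python3 -m jog '[{"dx":0.173,"dy":-0.0645,"dz":-0.012,"turn":0},{"dx":0.173,"dy":-0.0645,"dz":-0.012,"turn":0},{"dx":0.173,"dy":-0.0645,"dz":-0.012,"turn":0},{"dx":0.173,"dy":-0.0645,"dz":-0.012,"turn":0},{"dx":0.173,"dy":-0.0645,"dz":-0.012,"turn":0},{"dx":0.173,"dy":-0.0645,"dz":-0.012,"turn":0},{"dx":0.173,"dy":-0.0645,"dz":-0.012,"turn":0},{"dx":0.173,"dy":-0.0645,"dz":-0.012,"turn":0},{"dx":0.173,"dy":-0.0645,"dz":-0.012,"turn":0},{"dx":0.173,"dy":-0.0645,"dz":-0.012,"turn":0}]'
python3 -m jog '[{"dx":0,"dy":0,"dz":0,"turn":-0.0477},{"dx":0,"dy":0,"dz":0,"turn":-0.0477},{"dx":0,"dy":0,"dz":0,"turn":-0.0477},{"dx":0,"dy":0,"dz":0,"turn":-0.0477},{"dx":0,"dy":0,"dz":0,"turn":-0.0477},{"dx":0,"dy":0,"dz":0,"turn":-0.0477},{"dx":0,"dy":0,"dz":0,"turn":-0.0477},{"dx":0,"dy":0,"dz":0,"turn":-0.0477},{"dx":0,"dy":0,"dz":0,"turn":-0.0477},{"dx":0,"dy":0,"dz":0,"turn":0}]'
python3 - <<'E'
from h import *
to(507,-283,260,0)
C=cam("wrist");p,D=snapshot("wrist");cv2.imwrite("pics/w1.png",p);np.savez("w1.npz",p=p,D=D,C=np.array(C,dtype=object))
print(C[0],-C[2].T@C[3])
E
```

```text
time_s: 1.1
tool_pos: [509.0, -282.1, 261.1]
tool_rot: [-3.122, -0.349, 0.001]
ft_force: [0.0, -0.7, -0.0]
finger_gap: 85.6
finger_force: 0.0
time_s: 2.1
tool_pos: [507.5, -283.4, 260.8]
tool_rot: [-2.22, -2.221, 0.0]
ft_force: [0.4, -0.2, -0.4]
finger_gap: 85.4
finger_force: 0.0
pos [ 507.5 -283.4  260.8] azy 0.02 tilt 0.06 d [ 0.0017 -0.0019  0.0032] turn 0.00011624824427009078 gap 85.4 F [ 0.4 -0.2 -0.4] t 2.1
{'fov_y': 61.667951677187354, 'cx': 320.88601383956916, 'cy': 201.4107422485284, 'k1': -0.04021764405329978, 'rvec': array([-2.81869835e+00, -4.97534851e-04, -1.30386782e-04]), 'tvec': array([-507.24162018, -319.79339536,  319.05679509])} [ 507.30024582 -201.8441633   404.06003241]
```

View pics/w1.png

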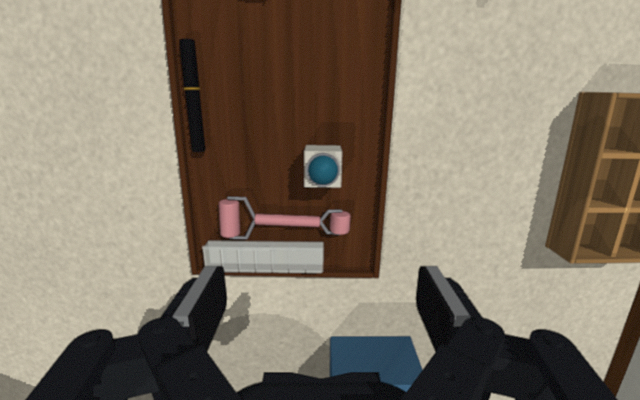

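The wrist view shows the teal head at (322,167), nearly square, with the roller below it at (285,220). Next I'll measure the hub top on the z=46 plane and its flat orientation.

```bash
cat >> h.py <<'E'
def hub(C,p,D,xy,ztop,r=45):
    "top square of a hub near xy: light, grey-white pixels + dome, on plane ztop"
    X=cloud(C,D); v,u=np.mgrid[0:400,0:640]
    hsv=cv2.cvtColor(p,cv2.COLOR_BGR2HSV)
    near=np.hypot(X[...,0]-xy[0],X[...,1]-xy[1])<r
    m=(near&(X[...,2]>ztop-5)&(X[...,2]<ztop+5)&(D>0))
    P=plane(C,np.c_[u[m],v[m]],ztop)[:,:2].astype(np.float32)
    # clip sparse outliers
    r0=cv2.minAreaRect(P); 
    w=hsv[m]; 
    print("n",len(P),"z",np.median(X[m][:,2]).round(1),"rect",np.round(r0[0],1),np.round(r0[1],1),round(r0[2],1))
    return r0
E
python3 - <<'E'
from h import *
z=np.load("w1.npz",allow_pickle=True);C=list(z["C"]);p,D=z["p"],z["D"]
hub(C,p,D,(507,-283),46)
X=cloud(C,D);print(X[167,322].round(1))
hsv=cv2.cvtColor(p,cv2.COLOR_BGR2HSV);m=((hsv[...,1]<70)&(hsv[...,2]>110)).astype(np.uint8);m2=np.zeros_like(m);m2[135:200,290:355]=m[135:200,290:355]
c=max(cv2.findContours(m2,0,2)[0],key=cv2.contourArea)
P=plane(C,c[:,0],46)[:,:2].astype(np.float32);print(cv2.minAreaRect(P), cv2.boundingRect(c))
E
```

```text
n 595 z 47.0 rect [ 508.8 -283.6] [40.6 39.9] 89.3
[ 508.5 -278.6   61.8]
((509.1283874511719, -281.4482727050781), (41.050193786621094, 46.64773178100586), 0.004195169545710087) (304, 145, 38, 43)
```

```bash

python3 -m jog '[{"dx":0,"dy":0.005,"dz":0.16,"turn":0.002},{"dx":0,"dy":0,"dz":0.16,"turn":0.002},{"dx":0,"dy":0,"dz":0.16,"turn":0},{"dx":0,"dy":0,"dz":0.16,"turn":0},{"dx":0,"dy":0,"dz":0.16,"turn":0},{"dx":0,"dy":0,"dz":0.10,"turn":0},{"dx":0,"dy":0,"dz":0.087,"turn":0},{"dx":0,"dy":0,"dz":0,"turn":0}]'
python3 -m jog '[{"dx":0,"dy":0,"dz":0,"turn":0},{"dx":0,"dy":0,"dz":0,"turn":0},{"dx":0,"dy":0,"dz":0,"turn":0},{"dx":0,"dy":0,"dz":0,"turn":0},{"dx":0,"dy":0,"dz":0,"turn":0},{"dx":0,"dy":0,"dz":0,"turn":0},{"dx":0,"dy":0,"dz":0,"turn":0},{"dx":0,"dy":0,"dz":0,"turn":0}]' 0 40
python3 - <<'E'
from h import *
to(508.8,-283.6,14,0)
E
```

```text
time_s: 2.95
tool_pos: [506.6, -281.9, 11.3]
tool_rot: [-2.233, -2.201, 0.002]
ft_force: [0.2, 0.9, -0.2]
finger_gap: 85.3
finger_force: 0.0
time_s: 3.75
tool_pos: [510.0, -284.4, 16.2]
tool_rot: [2.233, 2.206, 0.001]
ft_force: [0.7, -0.0, 7.5]
finger_gap: 39.9
finger_force: 41.4
pos [ 510.  -284.4   16.2] azy -0.69 tilt 0.17 d [ 0.003  -0.0051  0.0086] turn -0.003857822015727156 gap 39.9 F [ 0.7 -0.   7.5] t 3.75
```

```bash

python3 -m jog '[{"dx":0,"dy":0,"dz":-0.06,"turn":0},{"dx":0,"dy":0,"dz":-0.16,"turn":0},{"dx":0,"dy":0,"dz":-0.16,"turn":0},{"dx":0,"dy":0,"dz":-0.16,"turn":0},{"dx":0,"dy":0,"dz":-0.16,"turn":0},{"dx":0,"dy":0,"dz":-0.16,"turn":0}]'
python3 -m jog '[{"dx":0.1,"dy":0.04,"dz":0,"turn":0},{"dx":0.16,"dy":0.07,"dz":0,"turn":0},{"dx":0.16,"dy":0.07,"dz":0,"turn":0},{"dx":0.16,"dy":0.07,"dz":0,"turn":0},{"dx":0.16,"dy":0.07,"dz":0,"turn":0},{"dx":0.16,"dy":0.07,"dz":0,"turn":0},{"dx":0.16,"dy":0.07,"dz":0,"turn":0},{"dx":0.16,"dy":0.07,"dz":0,"turn":0},{"dx":0,"dy":0,"dz":0,"turn":0},{"dx":0,"dy":0,"dz":0,"turn":0}]'
python3 - <<'E'
from h import *
to(640,20,220,0)
C=cam("wrist");p,D=snapshot("wrist");cv2.imwrite("pics/w2.png",p);np.savez("w2.npz",p=p,D=D,C=np.array(C,dtype=object))
E
```

```text
time_s: 4.35
tool_pos: [508.6, -283.3, 231.5]
tool_rot: [2.235, 2.208, 0.0]
ft_force: [0.6, 0.2, -1.4]
finger_gap: 39.1
finger_force: 40.6
time_s: 5.35
tool_pos: [644.9, 20.9, 229.2]
tool_rot: [-2.232, -2.21, 0.001]
ft_force: [0.3, 0.4, -1.2]
finger_gap: 39.4
finger_force: 40.8
pos [644.9  20.9 229.2] azy -0.56 tilt 0.05 d [-0.0039 -0.0195  0.0369] turn -0.0030993849372375963 gap 39.4 F [ 0.3  0.4 -1.2] t 5.35
```

View pics/w2.png

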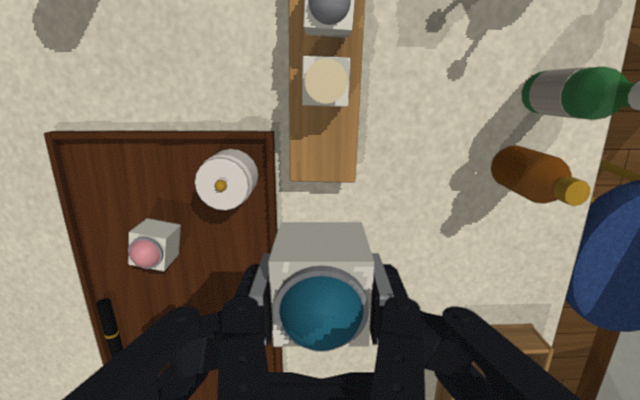

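The held teal head fills the bottom centre, at (322,310). The riser's free end is at (290–357,182), the brush head at (326,80) and the quartz at (150,245). Measuring the riser and the hubs.

```bash
python3 - <<'E'
from h import *
z=np.load("w2.npz",allow_pickle=True);C=list(z["C"]);p,D=z["p"],z["D"];X=cloud(C,D)
hsv=cv2.cvtColor(p,cv2.COLOR_BGR2HSV);m=((hsv[...,1]>70)&(abs(X[...,2]-30)<7)&(D>0)).astype(np.uint8);m[:,:280]=0;m[:,370:]=0;m[195:]=0
v,u=np.nonzero(m);print(len(v),np.median(X[m>0][:,2]))
E=[]
for vv in list(range(112,172,2)):
    q=u[v==vv]
    if len(q)>40: E.append((q.min()-.5,q.max()+.5,vv))
E=np.array(E);L=plane(C,E[:,[0,2]],30);Rr=plane(C,E[:,[1,2]],30)
for n,P in(("L",L),("R",Rr)):
    k=np.polyfit(P[:,1],P[:,0],1);print(n,k, "x@y=40",np.polyval(k,40),"yaw",-np.degrees(np.arctan(k[0])))
B=np.array([(uu,v[u==uu].max()+.5) for uu in range(298,350,3)]);P=plane(C,B,30);k=np.polyfit(P[:,0],P[:,1],1);print("end",k,"y@640",np.polyval(k,640),"yaw",np.degrees(np.arctan(k[0])))
hub(C,p,D,(637,104),70,35); hub(C,p,D,(452,-63),46,35)
hub(C,p,D,(645,163),70,35)
E
```

```text
8735 30.571419654399165
L [3.31431312e-02 6.10416243e+02] x@y=40 611.7419685862565 yaw -1.8982666806820705
R [3.42453275e-02 6.80059358e+02] x@y=40 681.4291707262563 yaw -1.9613462577269045
end [-9.74813515e-03  1.61766115e+01] y@640 9.937804957747947 yaw -0.5585093117580152
n 735 z 70.5 rect [649.3 109.3] [39.7 39.9] 87.3
n 678 z 46.6 rect [454.1 -62. ] [44.3 43. ] 76.1
n 788 z 70.6 rect [652.4 150.1] [42.9 40.5] 89.5
```

```bash

python3 -m jog '[{"dx":0.1076,"dy":0.008,"dz":0,"turn":0.0074},{"dx":0,"dy":0,"dz":0.13,"turn":0},{"dx":0,"dy":0,"dz":0.16,"turn":0},{"dx":0,"dy":0,"dz":0.16,"turn":0},{"dx":0,"dy":0,"dz":0.12,"turn":0},{"dx":0,"dy":0,"dz":0.08,"turn":0},{"dx":0,"dy":0,"dz":0,"turn":0},{"dx":0,"dy":0,"dz":0,"turn":0}]'
python3 - <<'E'
from h import *
to(646.8,47.8,41,np.radians(-1.9))
z=np.load("w2.npz",allow_pickle=True);C=list(z["C"]);D=z["D"];X=cloud(C,D)
P=X[145:215,190:265].reshape(-1,3);P=P[(P[:,2]>50)];print("jar",P.min(0),P.max(0))
E
```

```text
time_s: 6.2
tool_pos: [647.3, 45.4, 67.5]
tool_rot: [-2.262, -2.18, 0.0]
ft_force: [0.8, -0.4, 0.5]
finger_gap: 39.1
finger_force: 40.8
pos [647.3  45.4  67.5] azy -2.11 tilt 0.02 d [ 0.0094 -0.0022  0.1062] turn -0.0011905330488236807 gap 39.1 F [ 0.8 -0.4  0.5] t 6.2
jar [521.24411294 -10.64456549  50.10452418] [645.52067239 102.63008533 372.4034012 ]
```

```bash

python3 -m jog '[{"dx":0.009,"dy":-0.002,"dz":0.05,"turn":0},{"dx":0,"dy":0,"dz":0.035,"turn":0},{"dx":0,"dy":0,"dz":0.014,"turn":0},{"dx":0,"dy":0,"dz":0,"turn":0},{"dx":0,"dy":0,"dz":0,"turn":0}]'
python3 -m jog '[{"dx":0,"dy":0,"dz":0.004,"turn":0},{"dx":0,"dy":0,"dz":0,"turn":0}]'
python3 - <<'E'
from h import *
to(646.8,47.8,41,np.radians(-1.9))
E
```

```text
time_s: 6.7
tool_pos: [647.1, 49.0, 42.4]
tool_rot: [2.26, 2.182, 0.0]
ft_force: [0.0, 0.4, -1.2]
finger_gap: 39.4
finger_force: 40.8
time_s: 6.9
tool_pos: [647.2, 49.0, 41.5]
tool_rot: [2.26, 2.182, 0.001]
ft_force: [0.4, -0.4, -1.5]
finger_gap: 39.7
finger_force: 40.8
pos [647.2  49.   41.5] azy -2.01 tilt 0.03 d [-0.0049 -0.0015  0.0021] turn -0.000605123067434798 gap 39.7 F [ 0.4 -0.4 -1.5] t 6.9
```

```bash

for i in 1 2 3 4; do echo; done >/dev/null
python3 -m jog '[{"dx":-0.002,"dy":0,"dz":0.004,"turn":0},{"dx":0,"dy":0,"dz":0,"turn":0}]' | grep -E 'pos|ft'
python3 -m jog '[{"dx":0,"dy":0,"dz":0.004,"turn":0},{"dx":0,"dy":0,"dz":0,"turn":0}]'| grep -E 'pos|ft'
python3 -m jog '[{"dx":0,"dy":0,"dz":0.004,"turn":0},{"dx":0,"dy":0,"dz":0,"turn":0}]'| grep -E 'pos|ft'
```

```text
tool_pos: [647.0, 48.4, 40.3]
ft_force: [-0.2, 0.8, -1.0]
tool_pos: [647.0, 48.4, 40.2]
ft_force: [-2.3, -0.3, 5.0]
tool_pos: [647.0, 48.4, 40.2]
ft_force: [-5.2, -0.9, 11.4]
```

```bash

python3 -m jog '[{"dx":0,"dy":0,"dz":-0.006,"turn":0},{"dx":0,"dy":0,"dz":0,"turn":0},{"dx":0,"dy":0,"dz":0,"turn":0},{"dx":0,"dy":0,"dz":0,"turn":0},{"dx":0,"dy":0,"dz":0,"turn":0}]' 0.7
python3 -m jog '[{"dx":0,"dy":0,"dz":-0.05,"turn":0},{"dx":0,"dy":0,"dz":-0.12,"turn":0},{"dx":0,"dy":0,"dz":-0.16,"turn":0},{"dx":0,"dy":0,"dz":-0.16,"turn":0},{"dx":0,"dy":0,"dz":-0.16,"turn":0},{"dx":-0.08,"dy":0,"dz":-0.1,"turn":0},{"dx":-0.16,"dy":0,"dz":0,"turn":0},{"dx":-0.08,"dy":0,"dz":0,"turn":0},{"dx":0,"dy":0,"dz":0,"turn":0}]' 1
python3 - <<'E'
from h import *
to(454,-62,230,0)
C=cam("wrist");p,D=snapshot("wrist");cv2.imwrite("pics/w3.png",p);np.savez("w3.npz",p=p,D=D,C=np.array(C,dtype=object))
hub(C,p,D,(647,48),70,30);hub(C,p,D,(649,109),70,30);hub(C,p,D,(453,-62),46,35)
E
```

```text
time_s: 8.0
tool_pos: [646.9, 48.4, 39.5]
tool_rot: [-2.26, -2.182, 0.0]
ft_force: [-0.3, -0.8, -0.7]
finger_gap: 59.5
finger_force: 0.0
time_s: 8.9
tool_pos: [644.3, -34.3, 228.6]
tool_rot: [2.263, 2.177, 0.001]
ft_force: [-0.0, 0.9, -0.7]
finger_gap: 85.3
finger_force: 0.0
pos [644.3 -34.3 228.6] azy -2.22 tilt 0.1 d [-0.1404 -0.7562 -0.0066] turn -0.012356603617357555 gap 85.3 F [-0.   0.9 -0.7] t 8.9
n 933 z 70.9 rect [646.8  48.2] [39.3 39.9] 87.8
n 657 z 70.5 rect [649.4 102.3] [27.4 39.7] 87.8
n 780 z 46.6 rect [453.8 -62.3] [43.  43.4] 79.0
```

View pics/w3.png

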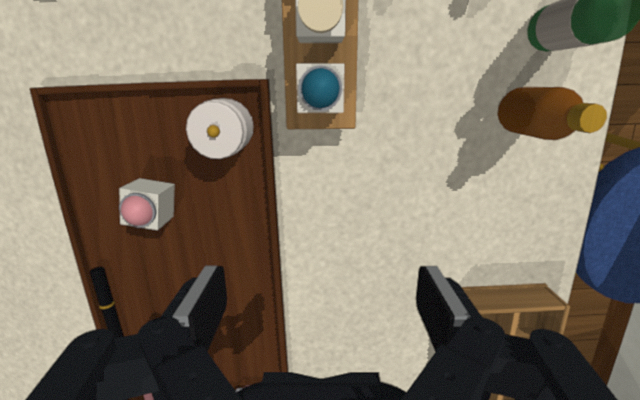

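The teal head stands in line at (320,88), measured at (646.8, 48.2) with yaw -2.2°. Moving over the quartz.

```bash

python3 -m jog '[{"dx":-0.028,"dy":-0.13,"dz":0,"turn":0.01},{"dx":-0.028,"dy":-0.156,"dz":0,"turn":0.01},{"dx":-0.028,"dy":-0.156,"dz":0,"turn":0.01},{"dx":-0.028,"dy":-0.156,"dz":0,"turn":0.01},{"dx":-0.028,"dy":-0.156,"dz":0,"turn":0.015},{"dx":0,"dy":0,"dz":0,"turn":0},{"dx":0,"dy":0,"dz":0,"turn":0}]'
python3 - <<'E'
from h import *
C=cam("wrist");p,D=snapshot("wrist")
r=hub(C,p,D,(453,-62),46,35); to(r[0][0],r[0][1],16,np.radians(r[2]))
E
```

```text
time_s: 9.65
tool_pos: [453.4, -46.7, 228.0]
tool_rot: [2.438, 1.98, 0.002]
ft_force: [0.7, -0.4, -0.3]
finger_gap: 85.5
finger_force: 0.0
n 686 z 47.0 rect [453.1 -62.1] [41.4 39.3] 77.2
pos [454.5 -47.  228.1] azy -11.84 tilt 0.13 d [-0.0606  0.0051  0.8483] turn -0.49491189276682623 gap 85.6 F [ 0.4 -0.5  0.5] t 9.7
```

```bash

python3 -m jog '[{"dx":-0.06,"dy":0.003,"dz":0.12,"turn":0.005},{"dx":0,"dy":0,"dz":0.16,"turn":0},{"dx":0,"dy":0,"dz":0.16,"turn":0},{"dx":0,"dy":0,"dz":0.16,"turn":0},{"dx":0,"dy":0,"dz":0.13,"turn":0},{"dx":0,"dy":0,"dz":0.07,"turn":0},{"dx":0,"dy":0,"dz":0.04,"turn":0},{"dx":0,"dy":0,"dz":0,"turn":0},{"dx":0,"dy":0,"dz":0,"turn":0}]'
python3 -m jog '[{"dx":0,"dy":0,"dz":0,"turn":0},{"dx":0,"dy":0,"dz":0,"turn":0},{"dx":0,"dy":0,"dz":0,"turn":0},{"dx":0,"dy":0,"dz":0,"turn":0},{"dx":0,"dy":0,"dz":0,"turn":0},{"dx":0,"dy":0,"dz":0,"turn":0},{"dx":0,"dy":0,"dz":0,"turn":0},{"dx":0,"dy":0,"dz":0,"turn":0}]' 0 60
python3 - <<'E'
from h import *
to(453.1,-62.1,16,np.radians(-12.8))
E
```

```text
time_s: 10.6
tool_pos: [452.2, -62.4, 17.7]
tool_rot: [2.454, 1.96, 0.001]
ft_force: [-1.0, 0.1, 0.5]
finger_gap: 85.2
finger_force: 0.0
time_s: 11.4
tool_pos: [451.8, -62.6, 18.2]
tool_rot: [2.454, 1.959, 0.002]
ft_force: [-0.3, 0.5, 4.9]
finger_gap: 39.2
finger_force: 60.7
pos [451.8 -62.6  18.2] azy -12.82 tilt 0.11 d [0.0029 0.0045 0.0089] turn -0.00010280958577854652 gap 39.2 F [-0.3  0.5  4.9] t 11.4
```

```bash

python3 -m jog '[{"dx":0,"dy":0,"dz":-0.06,"turn":0},{"dx":0,"dy":0,"dz":-0.16,"turn":0},{"dx":0,"dy":0,"dz":-0.19,"turn":0},{"dx":0,"dy":0,"dz":-0.19,"turn":0},{"dx":0,"dy":0,"dz":-0.19,"turn":0},{"dx":0,"dy":0,"dz":-0.19,"turn":0},{"dx":0,"dy":0,"dz":-0.07,"turn":0}]'
python3 -m jog '[{"dx":0.1,"dy":-0.047,"dz":0,"turn":0},{"dx":0.15,"dy":-0.072,"dz":0,"turn":0},{"dx":0.15,"dy":-0.072,"dz":0,"turn":0},{"dx":0.15,"dy":-0.072,"dz":0,"turn":0},{"dx":0.15,"dy":-0.072,"dz":0,"turn":0},{"dx":0,"dy":0,"dz":0,"turn":0},{"dx":0,"dy":0,"dz":0,"turn":0}]'
python3 - <<'E'
from h import *
to(410,130,280)
C=cam("wrist");p,D=snapshot("wrist");cv2.imwrite("pics/w4.png",p);np.savez("w4.npz",p=p,D=D,C=np.array(C,dtype=object))
print(-C[2].T@C[3])
E
```

```text
time_s: 12.1
tool_pos: [452.7, -62.8, 284.9]
tool_rot: [2.451, 1.956, 0.007]
ft_force: [1.0, 0.9, -1.4]
finger_gap: 38.8
finger_force: 60.8
time_s: 12.8
tool_pos: [407.6, 127.5, 279.9]
tool_rot: [2.453, 1.963, -0.0]
ft_force: [0.4, -0.4, -0.8]
finger_gap: 39.3
finger_force: 60.7
pos [407.6 127.5 279.9] azy -12.66 tilt 0.03 d [ 0.0117  0.0071 -0.0004] turn None gap 39.3 F [ 0.4 -0.4 -0.8] t 12.8
[425.28495149 207.25717488 423.06584157]
```

View pics/w4.png

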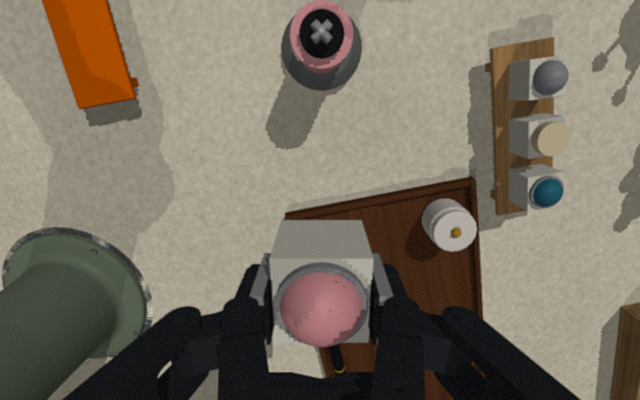

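The splined spindle shows as a light cross at (321,32), inside the black collar at (321,35). I'll move so the camera is over it and closer, then measure.

```bash

python3 -m jog '[{"dx":0.08,"dy":0,"dz":0.08,"turn":0},{"dx":0.1,"dy":0,"dz":0.08,"turn":0},{"dx":0.04,"dy":0,"dz":0.04,"turn":0},{"dx":0,"dy":0,"dz":0,"turn":0},{"dx":0,"dy":0,"dz":0,"turn":0},{"dx":0,"dy":0,"dz":0,"turn":0}]'
python3 - <<'E'
from h import *
to(410,180,230)
C=cam("wrist");p,D=snapshot("wrist");np.savez("w5.npz",p=p,D=D,C=np.array(C,dtype=object))
X=cloud(C,D);m=(X[...,2]>126)&(X[...,2]<142)&(D>0)
v,u=np.nonzero(m);k=(v<200);v,u=v[k],u[k]
print(len(v),u.min(),u.max(),v.min(),v.max(),-C[2].T@C[3])
cu,cv=int(np.median(u)),int(np.median(v));print(cu,cv)
cr=p[max(0,cv-70):cv+70,cu-70:cu+70];cv2.imwrite("pics/w5c.png",cv2.resize(cr,None,fx=4,fy=4,interpolation=cv2.INTER_CUBIC))
E
```

```text
time_s: 13.45
tool_pos: [420.8, 179.6, 230.6]
tool_rot: [2.456, 1.957, 0.001]
ft_force: [-0.2, 0.0, -0.6]
finger_gap: 38.9
finger_force: 60.7
pos [420.8 179.6 230.6] azy -12.89 tilt 0.06 d [-0.0083 -0.0425  0.0024] turn None gap 38.9 F [-0.2  0.  -0.6] t 13.45
390 307 330 90 114 [438.67965215 259.25238988 373.8096622 ]
318 102
```

View pics/w5c.png

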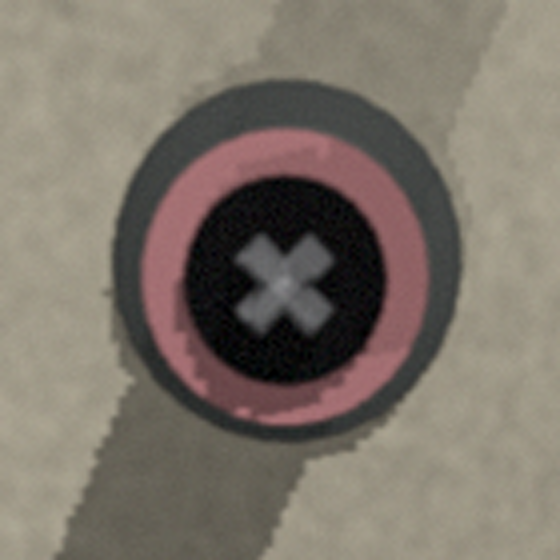

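The crop shows the cross centre at about (283,285) in crop pixels, with arms near 45° in the image, and concentric collar and shoulder. Now fit the cross and the shoulder rim.

```bash
cat > cr.py <<'E'
from h import *
def meas(C,p,D):
    hsv=cv2.cvtColor(p,cv2.COLOR_BGR2HSV); X=cloud(C,D)
    m=(X[...,2]>124)&(X[...,2]<142)&(D>0)&(hsv[...,2]>60);m[200:]=0
    v,u=np.nonzero(m);P=plane(C,np.c_[u,v],131.5)[:,:2]
    c=P.mean(0)
    for _ in range(5):
        q=P-c;q=q[np.hypot(*q.T)<12];c=c+q.mean(0)
    q=(q[:,0]+1j*q[:,1]);S=(np.abs(q)**4*np.exp(4j*np.angle(q))).sum()
    print("cross",len(P),c.round(2),"yaw",np.degrees(np.angle(S)/4).round(2),"ext",cv2.minAreaRect(P.astype(np.float32)))
    pk=((abs(hsv[...,0].astype(int)-175)<12)&(hsv[...,1]>55)&(X[...,2]>95)&(X[...,2]<125)).astype(np.uint8);pk[200:]=0
    ct=max(cv2.findContours(pk,cv2.RETR_EXTERNAL,2)[0],key=cv2.contourArea)
    W=plane(C,ct[:,0],110)[:,:2].astype(np.float32);print("rim",cv2.fitEllipse(W))
    bk=((hsv[...,2]<50)&(X[...,2]>110)&(X[...,2]<135)&(np.hypot(X[...,0]-c[0],X[...,1]-c[1])<25)).astype(np.uint8)
    ct=max(cv2.findContours(bk,cv2.RETR_EXTERNAL,2)[0],key=cv2.contourArea)
    print("collar",cv2.fitEllipse(plane(C,ct[:,0],116)[:,:2].astype(np.float32)))
E
python3 - <<'E'
from cr import *
z=np.load("w5.npz",allow_pickle=True);C=list(z["C"]);meas(C,z["p"],z["D"])
# held hub: top plane, 4 flats
p,D=z["p"],z["D"];X=cloud(C,D);s=manip.sense();T=s["tool_pos"]
for k in (26,28,30,32):
    m=(abs(X[...,2]-(T[2]+k))<2)&(np.hypot(X[...,0]-T[0],X[...,1]-T[1])<32)&(cv2.cvtColor(p,cv2.COLOR_BGR2HSV)[...,2]>130)
    P=X[m][:,:2].astype(np.float32);print(k,len(P), P.mean(0) if len(P) else '',cv2.minAreaRect(P) if len(P)>5 else '')
E
```

```text
cross 370 [435.67 251.23] yaw 31.96 ext ((435.57110595703125, 251.1295166015625), (15.477157592773438, 16.104248046875), 77.09374237060547)
rim ((435.5556640625, 250.8501739501953), (52.34220504760742, 53.078460693359375), 143.38320922851562)
collar ((435.66339111328125, 250.75221252441406), (35.92747116088867, 36.49384307861328), 152.8238983154297)
26 407 [420.4527  190.67537] ((420.617431640625, 179.37933349609375), (40.68688201904297, 39.65452194213867), 76.89949035644531)
28 1492 [420.7817  191.42026] ((420.71173095703125, 179.78445434570312), (41.51878356933594, 39.65452194213867), 76.89949035644531)
30 1099 [421.02936 191.70247] ((420.7633972167969, 180.04774475097656), (40.999324798583984, 39.53665542602539), 76.79256439208984)
32 216 [428.51993 191.9828 ] ((430.20477294921875, 192.85531616210938), (11.342206954956055, 22.10121726989746), 54.166080474853516)
```

```bash

python3 -m jog '[{"dx":0,"dy":0.115,"dz":0,"turn":-0.0417},{"dx":0,"dy":0.115,"dz":0,"turn":-0.0417},{"dx":0,"dy":0,"dz":0,"turn":-0.0417},{"dx":0,"dy":0,"dz":0,"turn":-0.0417},{"dx":0,"dy":0,"dz":0,"turn":-0.0417},{"dx":0,"dy":0,"dz":0,"turn":-0.0417},{"dx":0,"dy":0,"dz":0,"turn":0},{"dx":0,"dy":0,"dz":0,"turn":0},{"dx":0,"dy":0,"dz":0,"turn":0}]'
python3 - <<'E'
from cr import *
C=cam("wrist");p,D=snapshot("wrist");meas(C,p,D)
to(435.6,251,160,np.radians(32))
X=cloud(C,D);T=manip.sense()["tool_pos"]
m=(abs(X[...,2]-(T[2]+29))<3)&(np.hypot(X[...,0]-T[0],X[...,1]-T[1])<32)&(cv2.cvtColor(p,cv2.COLOR_BGR2HSV)[...,2]>130)
print(np.median(X[m][:,2])-T[2],cv2.minAreaRect(X[m][:,:2].astype(np.float32)))
E
```

```text
time_s: 14.4
tool_pos: [477.1, 171.3, 230.1]
tool_rot: [1.52, 2.749, 0.0]
ft_force: [-0.6, -0.1, -1.2]
finger_gap: 38.8
finger_force: 60.9
cross 398 [435.56 250.84] yaw 31.87 ext ((435.4095153808594, 250.7536163330078), (15.785456657409668, 16.402820587158203), 76.30137634277344)
rim ((435.66644287109375, 251.02523803710938), (52.6850471496582, 53.51435470581055), 8.035752296447754)
collar ((435.65625, 250.92893981933594), (35.91326904296875, 36.13284683227539), 147.62228393554688)
pos [477.1 171.3 230. ] azy 32.13 tilt 0.02 d [0.3582 0.0288 0.2801] turn 0.0007065410058607125 gap 38.9 F [-1.3  0.9 -0.3] t 14.45
28.474961868423122 ((476.85302734375, 171.1833038330078), (39.93899917602539, 41.30500411987305), 31.637008666992188)
```

```bash

python3 -m jog '[{"dx":0.14,"dy":0.0288,"dz":0,"turn":0},{"dx":0.14,"dy":0,"dz":0,"turn":0},{"dx":0.078,"dy":0,"dz":0.1,"turn":0},{"dx":0,"dy":0,"dz":0.13,"turn":0},{"dx":0,"dy":0,"dz":0.06,"turn":0},{"dx":0,"dy":0,"dz":0,"turn":0},{"dx":0,"dy":0,"dz":0,"turn":0},{"dx":0,"dy":0,"dz":0,"turn":0},{"dx":0,"dy":0,"dz":0,"turn":0}]'
python3 - <<'E'
from h import *
for _ in range(3): to(435.6,251,142,np.radians(31.9)); snapshot("top")
E
```

```text
time_s: 15.35
tool_pos: [436.4, 251.3, 158.5]
tool_rot: [1.518, 2.749, 0.003]
ft_force: [-0.2, 0.5, -1.1]
finger_gap: 39.4
finger_force: 60.9
pos [436.4 251.3 158.5] azy 32.19 tilt 0.13 d [ 0.0007 -0.0033  0.0659] turn 0.0016208487049544956 gap 39.4 F [-0.2  0.5 -1.1] t 15.35
pos [436.2 251.2 158.3] azy 32.2 tilt 0.11 d [ 0.0005 -0.0024  0.0652] turn 0.0016676141006742875 gap 39.0 F [-0.1 -0.2 -0.9] t 15.4
pos [436.  251.2 158.1] azy 32.2 tilt 0.09 d [ 0.0004 -0.0019  0.0645] turn 0.0016684659355975303 gap 39.0 F [ 0.7 -0.6 -0.6] t 15.45
```

```bash

python3 -m jog '[{"dx":0,"dy":-0.0015,"dz":0.02,"turn":0.001},{"dx":0,"dy":0,"dz":0.02,"turn":0},{"dx":0,"dy":0,"dz":0.01,"turn":0},{"dx":0,"dy":0,"dz":0,"turn":0},{"dx":0,"dy":0,"dz":0,"turn":0},{"dx":0,"dy":0,"dz":0,"turn":0}]' | grep -E 'pos|ft'
python3 -m jog '[{"dx":0,"dy":0,"dz":0.008,"turn":0},{"dx":0,"dy":0,"dz":0.008,"turn":0},{"dx":0,"dy":0,"dz":0,"turn":0},{"dx":0,"dy":0,"dz":0,"turn":0}]' | grep -E 'pos|ft'
python3 -m jog '[{"dx":0,"dy":0,"dz":0.008,"turn":0},{"dx":0,"dy":0,"dz":0,"turn":0},{"dx":0,"dy":0,"dz":0,"turn":0}]' | grep -E 'pos|ft'
```

```text
tool_pos: [435.1, 250.9, 144.8]
ft_force: [-0.5, 0.1, -1.2]
tool_pos: [435.0, 250.8, 140.7]
ft_force: [-1.3, 0.7, -1.3]
tool_pos: [435.0, 250.8, 138.7]
ft_force: [-0.6, -0.2, -0.8]
```

Engaged without force. I'll keep descending.

```bash

python3 -m jog '[{"dx":-0.001,"dy":0.002,"dz":0.008,"turn":0},{"dx":0,"dy":0,"dz":0.008,"turn":0},{"dx":0,"dy":0,"dz":0.008,"turn":0},{"dx":0,"dy":0,"dz":0.008,"turn":0},{"dx":0,"dy":0,"dz":0,"turn":0},{"dx":0,"dy":0,"dz":0,"turn":0}]' | grep -E 'pos|ft'
python3 -m jog '[{"dx":0,"dy":0,"dz":0.008,"turn":0},{"dx":0,"dy":0,"dz":0.008,"turn":0},{"dx":0,"dy":0,"dz":0.008,"turn":0},{"dx":0,"dy":0,"dz":0,"turn":0},{"dx":0,"dy":0,"dz":0,"turn":0}]' | grep -E 'pos|ft'
python3 -m jog '[{"dx":0,"dy":0,"dz":0.006,"turn":0},{"dx":0,"dy":0,"dz":0.006,"turn":0},{"dx":0,"dy":0,"dz":0,"turn":0},{"dx":0,"dy":0,"dz":0,"turn":0}]' | grep -E 'pos|ft'
```

```text
tool_pos: [435.6, 250.9, 130.7]
ft_force: [0.6, -0.2, -1.9]
tool_pos: [435.8, 251.0, 125.1]
ft_force: [0.6, -0.3, 5.3]
tool_pos: [435.9, 251.0, 123.3]
ft_force: [-3.7, -2.2, 15.1]
```

```bash

python3 -m jog '[{"dx":0,"dy":0,"dz":0.004,"turn":0},{"dx":0,"dy":0,"dz":0,"turn":0},{"dx":0,"dy":0,"dz":0,"turn":0},{"dx":0,"dy":0,"dz":0,"turn":0}]' | grep -E 'pos|ft'
python3 -m jog '[{"dx":0,"dy":0,"dz":0.003,"turn":0},{"dx":0,"dy":0,"dz":0,"turn":0},{"dx":0,"dy":0,"dz":0,"turn":0},{"dx":0,"dy":0,"dz":0,"turn":0}]'
python3 - <<'E'
from cr import *
C=cam("wrist");p,D=snapshot("wrist");X=cloud(C,D);s=manip.sense();T=s["tool_pos"]
m=(abs(X[...,2]-(T[2]+29))<6)&(np.hypot(X[...,0]-T[0],X[...,1]-T[1])<32)&(cv2.cvtColor(p,cv2.COLOR_BGR2HSV)[...,2]>130)
print(np.median(X[m][:,2]),np.median(X[m][:,2])-T[2],cv2.minAreaRect(X[m][:,:2].astype(np.float32)))
cv2.imwrite("pics/fin.png",p)
C=cam("scene");p,D=snapshot("scene");X=cloud(C,D);k=(np.hypot(X[...,0]-435.6,X[...,1]-251)<32)&(X[...,2]>140)&(X[...,2]<152);P=X[k];print("scene",len(P),np.percentile(P[:,2],[5,25,50,75]) if len(P) else '')
to(435.6,251,122,np.radians(31.9))
E
```

```text
tool_pos: [436.0, 251.1, 123.2]
ft_force: [-6.6, -2.0, 22.0]
time_s: 19.1
tool_pos: [436.1, 251.1, 123.1]
tool_rot: [1.521, 2.747, 0.003]
ft_force: [-7.0, -3.7, 28.3]
finger_gap: 38.8
finger_force: 64.7
151.57298744648955 28.53293351151271 ((435.5016784667969, 251.3162078857422), (39.9681396484375, 40.821685791015625), 32.27693557739258)
scene 102 [140.78082864 143.74509606 146.76778013 150.22653465]
pos [436.  251.1 123. ] azy 32.05 tilt 0.14 d [ 0.0006 -0.0017  0.0042] turn 0.000859051912630582 gap 39.5 F [-7.5 -3.2 27.3] t 19.2
```

The head is at a hard stop: the force rises with no further travel, and the hub top reads about 151 mm against an expected 150. It is centred and square, so I'm handing in.

```bash
python3 -m jog '[{"dx":0,"dy":-0.001,"dz":0,"turn":0},{"dx":0,"dy":0,"dz":0,"turn":0},{"dx":0,"dy":0,"dz":0,"turn":0}]'; python3 -c "
from plant import manip;print(manip.job_done())"
```

```text
time_s: 19.5
tool_pos: [436.0, 251.1, 123.0]
tool_rot: [1.521, 2.747, 0.003]
ft_force: [-7.1, -3.2, 26.6]
finger_gap: 39.0
finger_force: 64.5
the job is handed in; nothing more can be done
None
```

I handed the job in at 19.5 s with no verdict returned: the teal head measured in line on the riser, released, and the quartz head is gripped and pressed to a hard stop on the massager with about 27 N.

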